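# Set a sliding bevel to 60 degrees on the setting board and lock it

### The job

Set the sliding bevel to 60 degrees on the bevel-setting board. First lay its wooden stock down, without dropping it, in the bed between the rails, heel at the end stop, and let go of it; then, with the bevel lying there and its lock still open, swing the steel blade until it lies along the long brass line; then turn the red-tipped lock lever over its hump until it drops into its notch and points along the stock. Leave the locked bevel lying in the bed with its blade on the line, and do not disturb the pencil or the tape measure.

Things in the scene. Friction and masses are not known exactly. Their poses are not given: they have to be found in the camera images.
- bevel: Loose sliding bevel, 0.35 kg, lying flat. Origin: pivot axis, at its underside; z up. Dark wood stock 32 wide, 22.4 high, runs along its own -x from the round brass nose (x +16) to the brass heel (x -112). Steel blade turns in a slot of the stock, 9 to 13 mm above the underside; lock lever on top of the pivot.
- stock_grip (a point): Point in the middle of the stock, 45 mm behind the pivot towards the heel and 11 mm above the underside: a good place to grip it across its 32 mm width (along the bevel's y). Free on both sides also when the stock lies in the bed.
- bevel_blade (a joint): Blade angle from the stock, rad: 0 would be folded along the stock (towards the heel), 1.047 = 60 degrees, 1.57 square, more = swung out past square. Grows counter-clockwise seen from above; the blade is on the stock's -y side. Stiff hinge (0.06 N m, so about 0.6 N at the grip): stays where it is left. Starts between 1.65 and 2.27.
- blade_grip (a point): Point on the blade's middle line 110 mm from the pivot, at mid-thickness (11 mm above the bevel's underside). The blade is 22 mm wide, 4 mm thick and there is air under it, so fingers can straddle it from above. Its own x points out along the blade.
- blade_tip (a point): Middle of the rounded tip of the blade, 165 mm from the pivot, 11 mm above the bevel's underside.
- bevel_lock (a joint): Lock lever, rad, turning about the pivot's upright axis: 0 = open, square to the stock on its +y side; grows counter-clockwise seen from above. It climbs a cam hump (1.6 mm high, starting at 0.25, top at 0.8; about 2 N at the tip), then its spring pulls it down into the notch between 1.36 and its stop at 1.58: closed, along the stock. There the blade is braked. Starts between 0 and 0.15.
- lever_tip (a point): Centre of the red tip of the lock lever, 46 mm from the pivot axis, 35 mm above the bevel's underside when open (the lever rises by 1.6 mm over the hump and ends 2 mm lower than open). Tip block 16 long, 11 wide, 16 high, free on both sides.
- setting_board: Fixed plywood board 240 x 250 x 12 mm. Origin: under the pivot mark, at table height; z up. In its own axes it spans x -140 to +100, y -195 to +55. Top at z 12. The bed (35 wide) runs along -x from the mark; rails 8 high with sloped inner edges at x -126 to -70 and -18 to +2; gap between them for fingers. Short lines every 15 degrees.
- bed_pivot (a point): Brass dot on the top of the board. With the bevel's origin over it, and bevel axes parallel to the board's, the stock lies in the bed; its heel is then 3 mm from the end stop (a block across the bed).
- brass_line_end (a point): Outer end of the long brass line on the board, 186 mm from the brass dot. The line runs from near the dot at 60 degrees to the bed, on its -y side (board -x turned 60 degrees counter-clockwise). With the blade along it, the line shows beyond the tip.
- marking_pencil: Red pencil, 175 mm long, lying loose near the work; to be left alone. Origin at its middle.
- tape: Yellow tape measure 66 x 84 x 44 mm, standing loose near the work; to be left alone.
- tt_clutter: Fixed things behind the work, never moving: a grey tin (77 mm across, 95 high), its axis 82 mm nearer in x and 55 mm further in -y (world axes) than this origin; a yellow bottle (57 across, about 150 high), 14 mm nearer in x and 105 mm in -y; a cardboard box with a white one on top (161 high) at +26, +42 mm. Lift the bevel over them or keep its blade clear.

How it is judged (in metres and radians):
On the way, in this order (a step that is already met when the one before it is completed fails the run):
1. the bevel lies in the bed of the board, let go, its lock still open (x of bevel in the frame of setting_board between -0.005 and 0.008 m and y of bevel in the frame of setting_board between -0.005 and 0.005 m and z of bevel in the frame of setting_board between 0.01 and 0.0145 m and angle between the x axis of bevel and the x axis of setting_board, either way round below 0.05 rad and contact force between the fingers and bevel below 0.05 N and value of joint bevel_lock below 0.4 rad), for 0.2 s.
2. with the bevel lying in the bed and its lock still open, the blade stands at 60 degrees to the stock, within 3 degrees (x of bevel in the frame of setting_board between -0.005 and 0.008 m and y of bevel in the frame of setting_board between -0.005 and 0.005 m and z of bevel in the frame of setting_board between 0.01 and 0.0145 m and angle between the x axis of bevel and the x axis of setting_board, either way round below 0.05 rad and value of joint bevel_blade between 0.9952 and 1.0992 rad and value of joint bevel_lock below 0.4 rad), for 0.2 s.
At the end, for the whole second after the job is handed in: The bevel lies at rest in the bed: pivot within 5 mm sideways of the brass dot, 8 mm forward and 5 mm back, flat on the board, stock within 0.05 rad of the bed. Blade at 60 +- 3 degrees to the stock. Lock lever down in its notch (over 1.3 rad) (x of bevel in the frame of setting_board between -0.005 and 0.008 m and y of bevel in the frame of setting_board between -0.005 and 0.005 m and z of bevel in the frame of setting_board between 0.01 and 0.0145 m and angle between the x axis of bevel and the x axis of setting_board, either way round below 0.05 rad and value of joint bevel_blade between 0.9952 and 1.0992 rad and value of joint bevel_lock above 1.3 rad and linear speed of bevel below 0.01 m/s and velocity of joint bevel_blade between -0.05 and 0.05 rad/s); the robot touches nothing.
It fails at once if the bevel is dropped (out of the fingers with its underside more than 23 mm above the board's top) (contact force between the fingers and bevel below 0.01 N and height (world z) of bevel above 0.035 m).
It fails at once if the pencil is moved by more than 3 cm (distance of marking_pencil from where it was at the start of the episode above 0.03 m).
It fails at once if the tape measure is moved by more than 3 cm (distance of tape from where it was at the start of the episode above 0.03 m).
It also fails if it takes over 72 s, if anything falls off the work surface, if the arm or the gripper's body presses on something with over 40 N, if the wrist force passes 120 N, or if a joint passes its speed limit or range.

### The arm

A 7-joint arm with a two-finger parallel gripper is mounted at the origin on a cart in front of the work surface, level with it; the furniture and walls round the work are solid. World frame = base frame: x ahead of the robot, y to its left, z up, the work surface at z = 0. Lengths are in mm, angles in rad, forces in N, time in s.
With the tool pointing down it reaches from about 400 to 900 mm from the base axis. Payload 5.5 kg.
Tool frame: the origin (TCP) lies between the finger pads; the fingertips stand tips_ahead ahead of it and the grasp point (between the pads) lies 2 mm behind it (tips_ahead is the distance from the TCP to the fingertips, in mm); z points along the fingers, y is the line along which they close (so a half turn about z gives the same grasp; the last joint's range is limited). The gripper opens to 85 mm and grips with 20 to 120 N. Pads are 22 mm wide; open, the fingers measure 114 mm over their backs; the gripper's body (76 mm by 85 mm) begins 54 mm behind the grasp point. The pads swing forward as they close: fully open they stand 13 mm farther back than shut.
Start: joints at [-1.061, 0.501, -0.427, 1.55, 0.221, 1.138, -0.21], TCP at [158.758, 630.314, 248.31] pointing down, gripper open.
Joint ranges: [-2.88, 2.88], [-0.31, 2.03], [-1.54, 1.56], [0.2, 2.42], [-1.41, 4.55], [0.19, 2.02], [-2.57, 2.57]. Speed limits (rad/s): [2.57, 2.57, 3.14, 3.14, 3.14, 3.14, 3.14].

### API

Orientations are given as a 3x3 rotation matrix whose columns are the frame's x, y, z axes.
In Python, from rig import * gives the robot as it stands. The module is installed in compiled form; this text tells all that it offers.
- The arm moves only by the tool drive_tool, never from a script. Its argument "motion" is a list of rows, each an object of numbers: "wx", "wy", "wz": the turn, a rotation vector about the world's x, y, z each as a share of 1.5 rad, from -1 to 1; "tx", "ty", "tz": the shift along the world's x, y, z each as a share of 0.2 m, from -1 to 1; "claw": the closure, from -1 (fully open) to 1 (shut). A call has 1 to 20 rows; each row is the pose to reach, as a shift and turn from the pose commanded when the call began; what a row does not reach only later rows make up. A row lasts 1/12 s, in which the tool goes at most 41.7 mm and 7.16 degrees, less where a joint would pass 70% of its speed; a pose out of reach is approached as far as the arm can. A call with a number of a shift or a turn outside -1 to 1 is refused whole. A call with a gripper value outside its range is refused whole. The fingers move at their own pace and stop on an object; "newtons" is the grip in N (left out, the last holds). Time passes only in rows, so rows that repeat a pose let the fingers close. It gives the time, the measured TCP pose, the force, the opening and the grip force at its end, in the units of the state.
- read_state(): the state, without advancing time (a new reading comes with each control period).
- grab_frame(name): name is "scene" or "top"; returns a dict with "image" (384x512x3 uint8, red, green, blue), "vfov" (degrees; the focal length in pixels is half the picture's height over the tangent of half this angle, whatever the lens; pixels are square), "cx", "cy" (the principal point, pixels), "D" ([k1, k2, p1, p2, k3] as OpenCV has them; the pictures are not rectified), "T" (4x4, takes a point from camera to world coordinates). Camera axes: x right, y up, looking along -z (the intrinsics and any distortion apply to the point x, -y, -z); pixel columns grow to the right and rows downward; lengths in mm; the calibration is good to about 2 mm. A picture is of the moment at which its call begins. There is no depth.
- sign_off(): hands the job in; it is judged then, once.
The state is a dict: "clock": time; "q": joint angles; "joint_vel": joint speeds; "tau": joint torques, N m; "tool_pos": TCP position; "tcp_rot": TCP orientation; "contact_force": force on the tool from outside, world axes, zero at the start; "moment": the same for the moment, N m; "width": opening from 0.0 (shut) to 1.0 (fully open); "finger_force": force on a finger pad.
Only numpy, scipy, OpenCV 4.12 (cv2) and the standard library are available. Lean on these libraries where they do the work, as an engineer would, in place of code of your own. Each camera call takes 0.05 s, during which the arm holds its last target. There are 200 camera calls.

## Working session

There is one attempt and no reset: what is moved stays moved. The work goes in short steps, Python scripts to look and compute and a tool call to move; the robot and the scene stay as the last step left them, time stands still between calls to the robot, and variables do not carry over. Pictures are saved under pics/ and viewed, at most 10 in all, crops included, and the job is handed in when it is done.

Besides the shell and the picture viewer there is one more tool, called after ">>>" by a JSON object that holds its "api" and its "payload", one argument or row to a line. drive_tool: Moves the arm, as the interface text tells. Its arguments: {"type":"object","properties":{"motion":{"type":"array","items":{"type":"object","properties":{"wx":{"type":"number"},"wy":{"type":"number"},"wz":{"type":"number"},"tx":{"type":"number"},"ty":{"type":"number"},"tz":{"type":"number"},"claw":{"type":"number"}}}},"newtons":{"type":"number"}},"required":["motion"]}

```bash
mkdir -p pics
cat > h.py <<'E'
from rig import *
import numpy as np, cv2
def snap(name,fn=None):
    f=grab_frame(name)
    if fn: cv2.imwrite('pics/'+fn,f['image'][:,:,::-1])
    return f
def K(f):
    F=192/np.tan(np.radians(f['vfov'])/2)
    return np.array([[F,0,f['cx']],[0,F,f['cy']],[0,0,1.]])
def w(f,u,v,z):
    p=cv2.undistortPoints(np.array([[[u,v]]],float),K(f),np.array(f['D'],float))[0,0]
    T=np.array(f['T']); d=T[:3,:3]@np.array([p[0],-p[1],-1]); o=T[:3,3]
    return (o+d*(z-o[2])/d[2])
def px(f,P):
    T=np.array(f['T']); c=(np.array(P,float).reshape(-1,3)-T[:3,3])@T[:3,:3]
    c=c*[1,-1,-1]
    return cv2.projectPoints(c,np.zeros(3),np.zeros(3),K(f),np.array(f['D'],float))[0][:,0]
E
python3 - <<'E'
from h import *
s=read_state();print(s)
a=snap('scene','s0.png');b=snap('top','t0.png')
for f in(a,b):print(f['vfov'],f['cx'],f['cy'],f['D'],np.round(f['T'],3).tolist())
for n in 'st':
    i=cv2.imread(f'pics/{n}0.png');cv2.imwrite(f'pics/{n}0b.png',cv2.resize(i,(800,600),interpolation=cv2.INTER_CUBIC))
E
```

```text
{'clock': 0.0, 'q': array([-1.06079221,  0.50187368, -0.42679433,  1.55148024,  0.22077891,
        1.13829683, -0.21031316]), 'joint_vel': array([-0.00120934, -0.00013449, -0.00016518, -0.0014269 , -0.00115822,
       -0.00068206, -0.00141667]), 'tau': array([-6.01951015e-04, -5.69513083e+01, -5.81661746e+00, -2.80940527e+01,
        1.05198997e-02,  1.23855297e-02,  8.26974542e-06]), 'tool_pos': array([158.66731296, 629.63554232, 247.23081275]), 'tcp_rot': array([[-9.69708283e-01,  2.44265251e-01, -5.76495939e-04],
       [ 2.44265915e-01,  9.69706388e-01, -1.91936514e-03],
       [ 9.01975869e-05, -2.00204258e-03, -9.99997992e-01]]), 'contact_force': array([-0.42902047,  0.58609822,  0.38402201]), 'moment': array([-0.01361099, -0.01560833,  0.03857714]), 'finger_force': 0.0, 'width': 0.9929909223596478}
57.97272708355039 250.25363103009977 190.4675485477916 [0.01194021 0.         0.         0.         0.        ] [[0.724, 0.515, -0.458, 5.548], [-0.69, 0.554, -0.466, -697.138], [0.014, 0.654, 0.757, 880.639], [0.0, 0.0, 0.0, 1.0]]
46.16664461225516 247.3628283886259 183.1642426534796 [-0.17444234  0.          0.          0.          0.        ] [[-0.1, 0.974, -0.205, 214.104], [-0.995, -0.099, 0.016, -202.643], [-0.005, 0.206, 0.979, 1531.035], [0.0, 0.0, 0.0, 1.0]]
```

View pics/t0b.png

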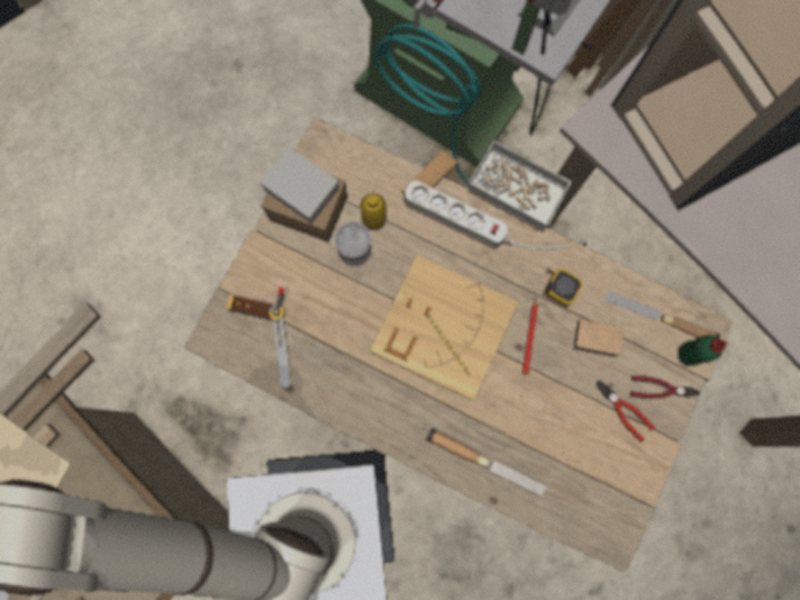

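View pics/s0b.png

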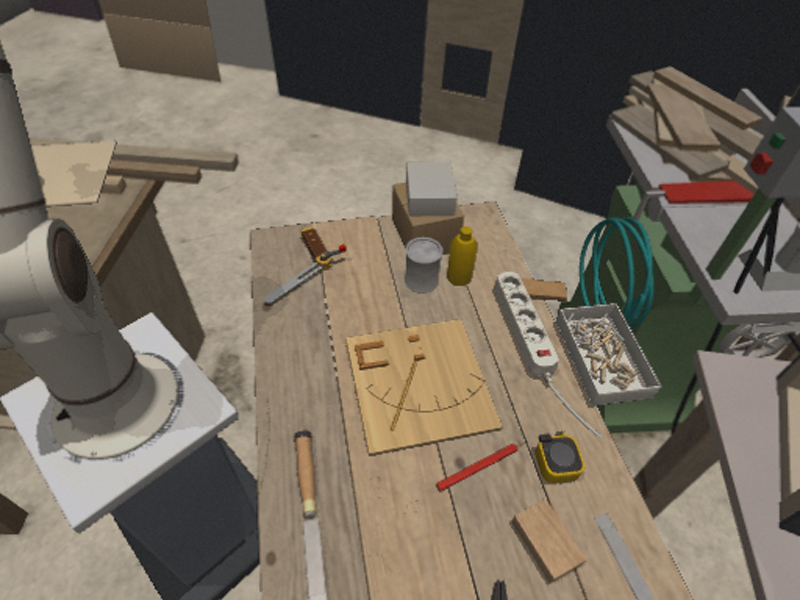

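The top view shows the bevel (heel ~232,303, pivot ~277,312, blade tip ~286,386, red lever ~280,292) and the board centred at ~445,327. The scene view shows the same layout. Next I'll look at enlarged crops.

Run:
```python
import cv2,numpy as np
def crop(f,x,y,w,h,k):
    c=cv2.resize(cv2.imread(f)[y:y+h,x:x+w],None,fx=k,fy=k,interpolation=cv2.INTER_CUBIC)
    for i in range(0,w,10):
        cv2.line(c,(i*k,0),(i*k,6),(0,0,255),1);
        if i%20==0: cv2.putText(c,str(x+i),(i*k,16),0,.35,(0,0,255),1)
    for j in range(0,h,10):
        cv2.line(c,(0,j*k),(6,j*k),(0,0,255),1);
        if j%20==0: cv2.putText(c,str(y+j),(6,j*k+4),0,.35,(0,0,255),1)
    return c
# 2x2 of 400x300
a=crop('pics/t0.png',140,180,80,75,4)
b=crop('pics/t0.png',235,160,100,100,4)[:, :]
c=crop('pics/s0.png',162,140,80,60,5)
d=crop('pics/s0.png',218,200,108,95,4)
W=np.zeros((600,800,3),np.uint8)
W[:300,:320]=a;W[:400,330:730]=b
cv2.imwrite('pics/c1.png',W)
W=np.zeros((600,840,3),np.uint8)
W[:300,:400]=c;W[:380,405:837]=d
cv2.imwrite('pics/c2.png',W[:400,:800])
```

```text
(no output)
```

View pics/c1.png

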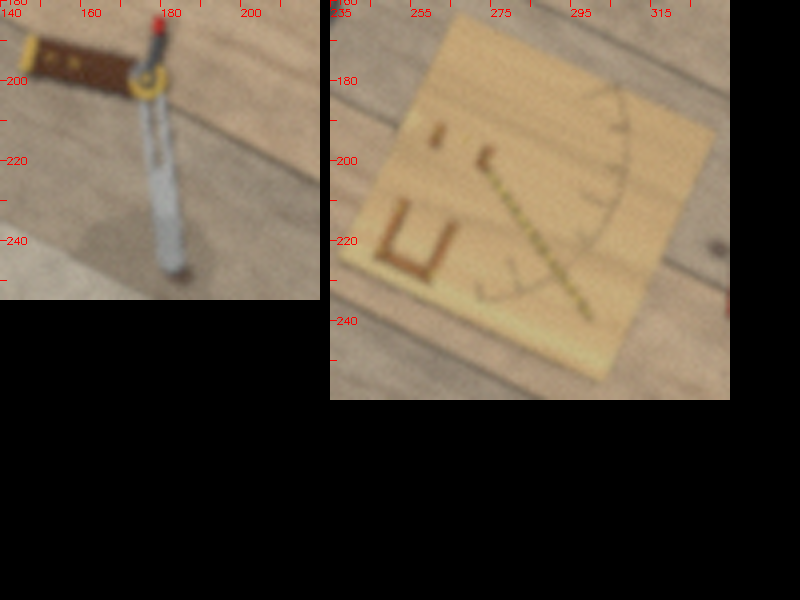

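View pics/c2.png

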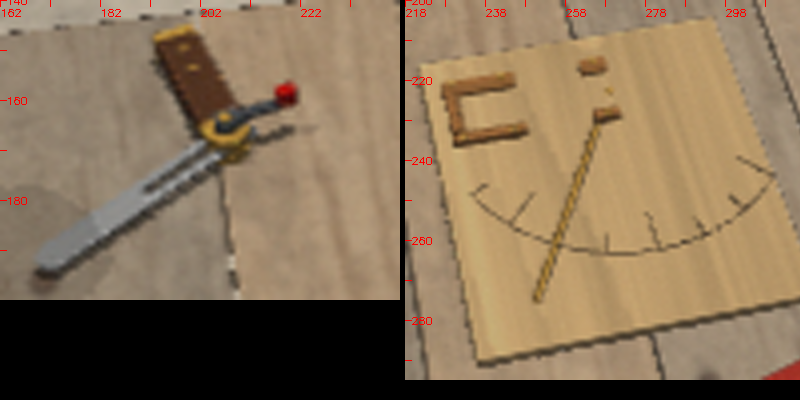

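```bash
cat > fit.py <<'E'
from h import *
from scipy.optimize import least_squares
def R2(a): return np.array([[np.cos(a),-np.sin(a)],[np.sin(a),np.cos(a)]])
def tf(p,P):
    P=np.array(P,float);return np.c_[P[:,:2]@R2(p[2]).T+p[:2],P[:,2]]
def tri(p,obs):  pass
E
python3 - <<'E'
from fit import *
a=snap('scene');b=snap('top')
Bp=[(-140,55,12),(100,55,12),(-140,-195,12),(100,-195,12),(-93,-161.1,12),(0,0,12)]
Bs=[(221.8,217),(295.7,204.6),(236.8,290),(320,273.3),(251.2,275),(269.3,222.7)]
Bt=[(237.5,223.8),(266.3,163.8),(303.3,255),(331.3,193.3),(300,240),(267.5,195)]
Vs=[(196.8,146.2),(207.2,167),(170.3,193.4),(219.2,158.8)]
Vt=[(145.8,193.8),(177,200),(183.5,247.5),(179.75,186.2)]
def bev(q):
    th,l=q[3],q[4]; 
    return tf(q,[(-112,0,22.4),(0,0,22.4),(-165*np.cos(th),-165*np.sin(th),11),(-46*np.sin(l),46*np.cos(l),35)])
def res(q,full=False):
    o=q[8:12]
    r=np.r_[(px(a,tf(q[:3],Bp))+o[:2]-Bs).ravel(),(px(b,tf(q[:3],Bp))+o[2:]-Bt).ravel(),(px(a,bev(q[3:8]))+o[:2]-Vs).ravel(),(px(b,bev(q[3:8]))+o[2:]-Vt).ravel(),o*1.]
    return r
c=w(b,267.5,195,12);h=w(b,145.8,193.8,22);pv=w(b,177,200,22); e=w(b,237.5,223.8,12);e2=w(b,266.3,163.8,12)
print(c,h,pv)
y0=np.arctan2(*(e2-e)[1::-1]);y1=np.arctan2(*(pv-h)[1::-1])
s=least_squares(res,np.r_[c[:2],y0,pv[:2],y1,1.9,.07,0,0,0,0],x_scale=[10,10,.1,10,10,.1,.1,.1,1,1,1,1],loss='soft_l1')
print(np.round(s.x,3)); print(np.round(res(s.x)[:-4].reshape(-1,2),1).tolist())
np.save('fit.npy',s.x)
q=s.x
print('grip',tf(q[3:6],[(-45,0,11)]),'tapes',w(b,564/1.5625,287/1.5625,40),w(b,530/1.5625,340/1.5625,5))
E
```

```text
[ 484.23871239 -291.55134757   12.        ] [528.53699165 124.5769712   22.        ] [496.24688109  18.01604462  22.        ]
[ 4.85823e+02 -2.95024e+02 -5.48000e-01  4.96962e+02  1.71400e+01
 -1.87500e+00  1.92200e+00  2.10000e-02  1.04000e-01  5.92000e-01
 -4.60000e-02  2.49000e-01]
[[-0.4, -0.9], [-0.4, -0.6], [-0.5, 0.3], [2.0, 0.2], [-0.3, 0.5], [0.1, 0.1], [-1.4, 0.7], [-0.0, -1.3], [-0.1, 1.4], [0.5, -0.4], [-0.1, -0.6], [0.9, -0.3], [-0.4, 0.0], [0.5, -1.2], [-0.1, 0.3], [0.4, 0.2], [0.1, -0.3], [0.2, -0.0], [0.0, 0.7], [-0.3, 0.1]]
grip [[510.43818081  60.07461694  11.        ]] tapes [ 485.53731575 -612.42017242   40.        ] [ 381.89450343 -528.588522      5.        ]
```

>>> {"api": "drive_tool", "payload": {
  "motion": [
    {"tx":0.588,"ty":-0.95,"wz":-0.362,"claw":-1},
    {"tx":0.588,"ty":-0.95,"wz":-0.362,"claw":-1},
    {"tx":0.588,"ty":-0.95,"wz":-0.362,"claw":-1},
    {"tx":0.588,"ty":-0.95,"wz":-0.362,"claw":-1},
    {"tx":0.588,"ty":-0.95,"wz":-0.362,"claw":-1},
    {"tx":0.588,"ty":-0.95,"wz":-0.362,"claw":-1},
    {"tx":0.588,"ty":-0.95,"wz":-0.362,"claw":-1},
    {"tx":0.588,"ty":-0.95,"wz":-0.362,"claw":-1}
  ]
}}

```text
validation failed for argument at $.mo...
```

>>> {"api": "drive_tool", "payload": {
  "motion": [
    {"tx":0.588,"ty":-0.95,"wz":-0.362,"claw":-1},
    {"tx":0.588,"ty":-0.95,"wz":-0.362,"claw":-1},
    {"tx":0.588,"ty":-0.95,"wz":-0.362,"claw":-1},
    {"tx":0.588,"ty":-0.95,"wz":-0.362,"claw":-1},
    {"tx":0.588,"ty":-0.95,"wz":-0.362,"claw":-1},
    {"tx":0.588,"ty":-0.95,"wz":-0.362,"claw":-1},
    {"tx":0.588,"ty":-0.95,"wz":-0.362,"claw":-1},
    {"tx":0.588,"ty":-0.95,"wz":-0.362,"claw":-1}
  ]
}}

```text
validation failed for argument at $.mo...
```

>>> {"api": "drive_tool", "payload": {
  "motion": [
    {"tx":0.588,"ty":-0.95,"tz":-0.5,"wz":-0.362,"claw":-1},
    {"tx":0.588,"ty":-0.95,"tz":-0.5,"wz":-0.362,"claw":-1},
    {"tx":0.588,"ty":-0.95,"tz":-0.5,"wz":-0.362,"claw":-1},
    {"tx":0.588,"ty":-0.95,"tz":-0.5,"wz":-0.362,"claw":-1},
    {"tx":0.588,"ty":-0.95,"tz":-0.5,"wz":-0.362,"claw":-1},
    {"tx":0.588,"ty":-0.95,"tz":-0.5,"wz":-0.362,"claw":-1},
    {"tx":0.588,"ty":-0.95,"tz":-0.5,"wz":-0.362,"claw":-1},
    {"tx":0.588,"ty":-0.95,"tz":-0.5,"wz":-0.362,"claw":-1},
    {"tx":0.588,"ty":-0.95,"tz":-0.5,"wz":-0.362,"claw":-1}
  ]
}}

```text
validation failed for argument at $.mo...
```

Run:
```python
from h import *
s=read_state();print(s['clock'],s['q'],s['tool_pos'],s['tcp_rot'],s['contact_force'],s['width'])
f=snap('scene','s1.png');i=f['image'][:,:,::-1][60:260,120:370];cv2.imwrite('pics/s1b.png',cv2.resize(i,None,fx=3,fy=3,interpolation=cv2.INTER_CUBIC))
```

```text
0.2 [-1.06075833  0.50152362 -0.42688798  1.55099879  0.22078138  1.13829088
 -0.21027435] [158.72424524 629.92767761 247.65896881] [[-9.69706401e-01  2.44273107e-01 -3.81081654e-04]
 [ 2.44273385e-01  9.69705761e-01 -1.11817922e-03]
 [ 9.63959618e-05 -1.17739366e-03 -9.99999302e-01]] [-0.4200539   0.03427572  0.08436193] 1.002792212227604
```

View pics/s1b.png

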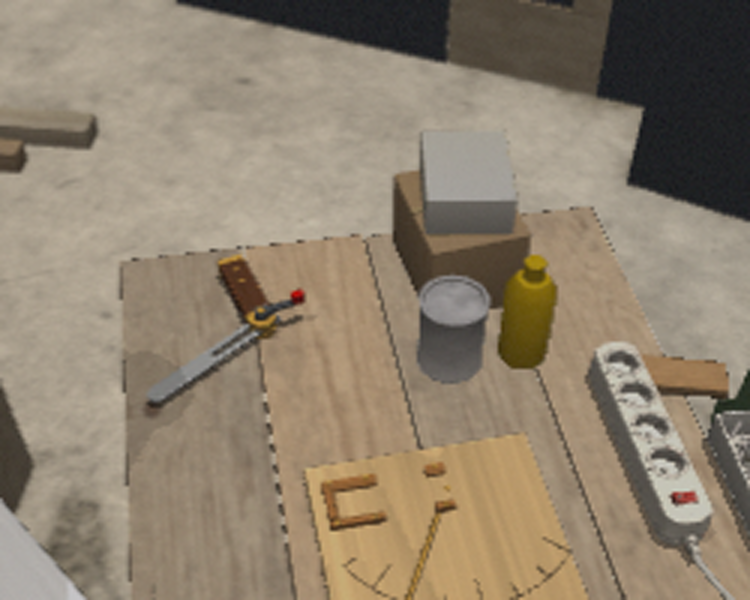

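The picture shows that nothing moved because the calls were refused. I'll send every field this time.

>>> {"api": "drive_tool", "payload": {
  "motion": [
    {"tx":0.588,"ty":-0.95,"tz":0,"wx":0,"wy":0,"wz":-0.362,"claw":-1},
    {"tx":0.588,"ty":-0.95,"tz":0,"wx":0,"wy":0,"wz":-0.362,"claw":-1},
    {"tx":0.588,"ty":-0.95,"tz":0,"wx":0,"wy":0,"wz":-0.362,"claw":-1},
    {"tx":0.588,"ty":-0.95,"tz":0,"wx":0,"wy":0,"wz":-0.362,"claw":-1},
    {"tx":0.588,"ty":-0.95,"tz":0,"wx":0,"wy":0,"wz":-0.362,"claw":-1},
    {"tx":0.588,"ty":-0.95,"tz":0,"wx":0,"wy":0,"wz":-0.362,"claw":-1},
    {"tx":0.588,"ty":-0.95,"tz":0,"wx":0,"wy":0,"wz":-0.362,"claw":-1},
    {"tx":0.588,"ty":-0.95,"tz":0,"wx":0,"wy":0,"wz":-0.362,"claw":-1}
  ],
  "newtons": 60
}}

```text
clock: 0.92
tool_pos: [277.1, 439.8, 248.6]
tcp_rot: [[-0.702, 0.712, 0.0], [0.712, 0.702, 0.001], [0.0, 0.001, -1.0]]
contact_force: [0.2, 0.2, 0.5]
width: 0.997
finger_force: 0.0
```

>>> {"api": "drive_tool", "payload": {
  "motion": [
    {"tx":0.588,"ty":-0.95,"tz":0,"wx":0,"wy":0,"wz":-0.362,"claw":-1},
    {"tx":0.588,"ty":-0.95,"tz":0,"wx":0,"wy":0,"wz":-0.362,"claw":-1},
    {"tx":0.588,"ty":-0.95,"tz":0,"wx":0,"wy":0,"wz":-0.362,"claw":-1},
    {"tx":0.588,"ty":-0.95,"tz":0,"wx":0,"wy":0,"wz":-0.362,"claw":-1},
    {"tx":0.588,"ty":-0.95,"tz":0,"wx":0,"wy":0,"wz":-0.362,"claw":-1},
    {"tx":0.588,"ty":-0.95,"tz":0,"wx":0,"wy":0,"wz":-0.362,"claw":-1},
    {"tx":0.588,"ty":-0.95,"tz":0,"wx":0,"wy":0,"wz":-0.362,"claw":-1},
    {"tx":0.588,"ty":-0.95,"tz":0,"wx":0,"wy":0,"wz":-0.362,"claw":-1}
  ]
}}

```text
clock: 1.58
tool_pos: [393.9, 251.6, 248.4]
tcp_rot: [[-0.236, 0.972, 0.0], [0.972, 0.236, 0.001], [0.001, 0.0, -1.0]]
contact_force: [0.0, 0.6, 0.9]
width: 0.999
finger_force: 0.0
```

>>> {"api": "drive_tool", "payload": {
  "motion": [
    {"tx":0.582,"ty":-0.95,"tz":-0.9,"wx":0,"wy":0,"wz":-0.362,"claw":-1},
    {"tx":0.582,"ty":-0.95,"tz":-0.9,"wx":0,"wy":0,"wz":-0.362,"claw":-1},
    {"tx":0.582,"ty":-0.95,"tz":-0.9,"wx":0,"wy":0,"wz":-0.362,"claw":-1},
    {"tx":0.582,"ty":-0.95,"tz":-0.9,"wx":0,"wy":0,"wz":-0.362,"claw":-1},
    {"tx":0.582,"ty":-0.95,"tz":-0.9,"wx":0,"wy":0,"wz":-0.362,"claw":-1},
    {"tx":0.582,"ty":-0.95,"tz":-0.9,"wx":0,"wy":0,"wz":-0.362,"claw":-1},
    {"tx":0.582,"ty":-0.95,"tz":-0.9,"wx":0,"wy":0,"wz":-0.362,"claw":-1},
    {"tx":0.582,"ty":-0.95,"tz":-0.9,"wx":0,"wy":0,"wz":-0.362,"claw":-1},
    {"tx":0.582,"ty":-0.95,"tz":-0.9,"wx":0,"wy":0,"wz":-0.362,"claw":-1},
    {"tx":0.582,"ty":-0.95,"tz":-0.9,"wx":0,"wy":0,"wz":-0.362,"claw":-1}
  ]
}}

```text
clock: 2.42
tool_pos: [510.1, 63.4, 68.0]
tcp_rot: [[0.297, 0.955, -0.001], [0.955, -0.297, 0.002], [0.001, -0.001, -1.0]]
contact_force: [-0.7, -0.5, 0.2]
width: 0.999
finger_force: 0.0
```

>>> {"api": "drive_tool", "payload": {
  "motion": [
    {"tx":0,"ty":0,"tz":-0.13,"wx":0,"wy":0,"wz":0,"claw":-1},
    {"tx":0,"ty":0,"tz":-0.19,"wx":0,"wy":0,"wz":0,"claw":-1},
    {"tx":0,"ty":0,"tz":-0.23,"wx":0,"wy":0,"wz":0,"claw":-1},
    {"tx":0,"ty":0,"tz":-0.26,"wx":0,"wy":0,"wz":0,"claw":-1},
    {"tx":0,"ty":0,"tz":-0.26,"wx":0,"wy":0,"wz":0,"claw":-1},
    {"tx":0,"ty":0,"tz":-0.26,"wx":0,"wy":0,"wz":0,"claw":-1}
  ]
}}

```text
clock: 2.92
tool_pos: [510.4, 60.8, 16.6]
tcp_rot: [[0.3, 0.954, 0.0], [0.954, -0.3, 0.0], [0.0, -0.0, -1.0]]
contact_force: [0.3, 0.6, 0.2]
width: 1.0
finger_force: 0.0
```

>>> {"api": "drive_tool", "payload": {
  "motion": [
    {"tx":0,"ty":0,"tz":0,"wx":0,"wy":0,"wz":0,"claw":-0.3},
    {"tx":0,"ty":0,"tz":0,"wx":0,"wy":0,"wz":0,"claw":-0.1},
    {"tx":0,"ty":0,"tz":0,"wx":0,"wy":0,"wz":0,"claw":0},
    {"tx":0,"ty":0,"tz":0,"wx":0,"wy":0,"wz":0,"claw":0.2},
    {"tx":0,"ty":0,"tz":0,"wx":0,"wy":0,"wz":0,"claw":1},
    {"tx":0,"ty":0,"tz":0,"wx":0,"wy":0,"wz":0,"claw":1},
    {"tx":0,"ty":0,"tz":0,"wx":0,"wy":0,"wz":0,"claw":1},
    {"tx":0,"ty":0,"tz":0,"wx":0,"wy":0,"wz":0,"claw":1},
    {"tx":0,"ty":0,"tz":0,"wx":0,"wy":0,"wz":0,"claw":1}
  ]
}}

```text
clock: 3.67
tool_pos: [510.9, 60.3, 17.0]
tcp_rot: [[0.301, 0.954, 0.001], [0.954, -0.301, 0.0], [0.001, 0.001, -1.0]]
contact_force: [-0.7, -0.7, 5.4]
width: 0.36
finger_force: 60.5
```

>>> {"api": "drive_tool", "payload": {
  "motion": [
    {"tx":0,"ty":0,"tz":0.03,"wx":0,"wy":0,"wz":0,"claw":1},
    {"tx":0,"ty":0,"tz":0.08,"wx":0,"wy":0,"wz":0,"claw":1},
    {"tx":0,"ty":0,"tz":0.15,"wx":0,"wy":0,"wz":0,"claw":1},
    {"tx":0,"ty":0,"tz":0.22,"wx":0,"wy":0,"wz":0,"claw":1},
    {"tx":0,"ty":0,"tz":0.29,"wx":0,"wy":0,"wz":0,"claw":1},
    {"tx":0,"ty":0,"tz":0.35,"wx":0,"wy":0,"wz":0,"claw":1},
    {"tx":0,"ty":0,"tz":0.39,"wx":0,"wy":0,"wz":0,"claw":1},
    {"tx":0,"ty":0,"tz":0.4,"wx":0,"wy":0,"wz":0,"claw":1},
    {"tx":0,"ty":0,"tz":0.4,"wx":0,"wy":0,"wz":0,"claw":1}
  ]
}}

```text
clock: 4.42
tool_pos: [510.7, 60.4, 97.0]
tcp_rot: [[0.3, 0.954, 0.001], [0.954, -0.3, 0.0], [0.001, 0.001, -1.0]]
contact_force: [0.1, -0.2, -3.3]
width: 0.362
finger_force: 59.7
```

>>> {"api": "drive_tool", "payload": {
  "motion": [
    {"tx":-0.01,"ty":-0.04,"tz":0,"wx":0,"wy":0,"wz":0.02,"claw":1},
    {"tx":-0.02,"ty":-0.12,"tz":0,"wx":0,"wy":0,"wz":0.07,"claw":1},
    {"tx":-0.04,"ty":-0.22,"tz":0,"wx":0,"wy":0,"wz":0.12,"claw":1},
    {"tx":-0.06,"ty":-0.32,"tz":0,"wx":0,"wy":0,"wz":0.17,"claw":1},
    {"tx":-0.08,"ty":-0.42,"tz":0,"wx":0,"wy":0,"wz":0.22,"claw":1},
    {"tx":-0.1,"ty":-0.52,"tz":0,"wx":0,"wy":0,"wz":0.28,"claw":1},
    {"tx":-0.12,"ty":-0.62,"tz":0,"wx":0,"wy":0,"wz":0.33,"claw":1},
    {"tx":-0.14,"ty":-0.72,"tz":0,"wx":0,"wy":0,"wz":0.39,"claw":1},
    {"tx":-0.15,"ty":-0.8,"tz":0,"wx":0,"wy":0,"wz":0.43,"claw":1},
    {"tx":-0.155,"ty":-0.83,"tz":0,"wx":0,"wy":0,"wz":0.4427,"claw":1},
    {"tx":-0.155,"ty":-0.83,"tz":0,"wx":0,"wy":0,"wz":0.4427,"claw":1}
  ]
}}

```text
clock: 5.33
tool_pos: [478.0, -108.0, 95.4]
tcp_rot: [[-0.348, 0.937, -0.002], [0.937, 0.348, -0.0], [0.0, -0.002, -1.0]]
contact_force: [-0.7, 0.5, -2.9]
width: 0.361
finger_force: 59.8
```

>>> {"api": "drive_tool", "payload": {
  "motion": [
    {"tx":-0.01,"ty":-0.04,"tz":0,"wx":0,"wy":0,"wz":0.02,"claw":1},
    {"tx":-0.02,"ty":-0.12,"tz":0,"wx":0,"wy":0,"wz":0.07,"claw":1},
    {"tx":-0.04,"ty":-0.22,"tz":0,"wx":0,"wy":0,"wz":0.12,"claw":1},
    {"tx":-0.06,"ty":-0.32,"tz":0,"wx":0,"wy":0,"wz":0.17,"claw":1},
    {"tx":-0.08,"ty":-0.42,"tz":0,"wx":0,"wy":0,"wz":0.22,"claw":1},
    {"tx":-0.1,"ty":-0.52,"tz":0,"wx":0,"wy":0,"wz":0.28,"claw":1},
    {"tx":-0.12,"ty":-0.62,"tz":0,"wx":0,"wy":0,"wz":0.33,"claw":1},
    {"tx":-0.14,"ty":-0.72,"tz":0,"wx":0,"wy":0,"wz":0.39,"claw":1},
    {"tx":-0.15,"ty":-0.8,"tz":-0.05,"wx":0,"wy":0,"wz":0.43,"claw":1},
    {"tx":-0.155,"ty":-0.832,"tz":-0.12,"wx":0,"wy":0,"wz":0.4427,"claw":1},
    {"tx":-0.155,"ty":-0.832,"tz":-0.18,"wx":0,"wy":0,"wz":0.4427,"claw":1},
    {"tx":-0.155,"ty":-0.832,"tz":-0.2,"wx":0,"wy":0,"wz":0.4427,"claw":1},
    {"tx":-0.155,"ty":-0.832,"tz":-0.2,"wx":0,"wy":0,"wz":0.4427,"claw":1}
  ]
}}

```text
clock: 6.42
tool_pos: [447.4, -269.6, 54.5]
tcp_rot: [[-0.854, 0.52, -0.003], [0.52, 0.854, 0.003], [0.004, 0.001, -1.0]]
contact_force: [0.1, -0.6, -3.5]
width: 0.358
finger_force: 59.7
```

Run:
```python
from fit import *
s=read_state();print(s['tool_pos'],s['tcp_rot'],s['width'])
q=np.load('fit.npy');o=q[8:]
W=np.zeros((600,800,3),np.uint8)
for n,(x,y),oo,k,xx in(('scene',(205,190),o[:2],3.33,0),('top',(225,155),o[2:],3.33,400)):
    f=snap(n);i=cv2.resize(np.ascontiguousarray(f['image'][y:y+120,x:x+120,::-1]),(400,400),interpolation=cv2.INTER_CUBIC)
    if n=='scene':
        B=i.copy()
    W[:400,xx:xx+400]=i
cv2.imwrite('pics/h.png',W[:400])
```

```text
[ 447.37881582 -269.64868917   54.4626732 ] [[-8.54031907e-01  5.20209462e-01 -3.40852348e-03]
 [ 5.20201422e-01  8.54038346e-01  2.99714556e-03]
 [ 4.47015323e-03  7.86539175e-04 -9.99989699e-01]] 0.3581530835062071
```

View pics/h.png

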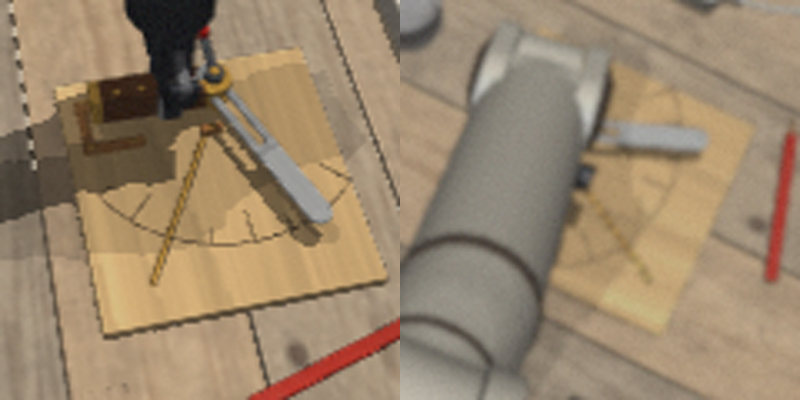

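The scene crop shows the held bevel over the bed (ring ~215,83, blade tip ~319,218), and the arm hides it in the top view. I'll lower it to just above the rails, let it settle, and compare predicted with seen.

>>> {"api": "drive_tool", "payload": {
  "motion": [
    {"tx":0,"ty":0,"tz":-0.03,"wx":0,"wy":0,"wz":0,"claw":1},
    {"tx":0,"ty":0,"tz":-0.05,"wx":0,"wy":0,"wz":0,"claw":1},
    {"tx":0,"ty":0,"tz":-0.065,"wx":0,"wy":0,"wz":0,"claw":1},
    {"tx":0,"ty":0,"tz":-0.065,"wx":0,"wy":0,"wz":0,"claw":1},
    {"tx":0,"ty":0,"tz":-0.065,"wx":0,"wy":0,"wz":0,"claw":1},
    {"tx":0,"ty":0,"tz":-0.065,"wx":0,"wy":0,"wz":0,"claw":1}
  ]
}}

```text
clock: 7.02
tool_pos: [448.5, -272.1, 43.4]
tcp_rot: [[-0.854, 0.521, 0.0], [0.521, 0.854, -0.0], [-0.0, 0.0, -1.0]]
contact_force: [-0.2, -0.8, -3.3]
width: 0.363
finger_force: 59.7
```

Run:
```python
from fit import *
s=read_state();p=s['tool_pos'];R=s['tcp_rot'];print(p,R[:,1])
q=np.load('fit.npy');o=q[8:]
yaw=np.arctan2(R[1,1],R[0,1])-np.pi/2; u=p[2]-17
O=p[:2]+45.4*np.array([np.cos(yaw),np.sin(yaw)]); print('bevel',O,yaw,u)
d=R2(-q[2])@(O-q[:2]);print('in board',d,yaw-q[2])
th=q[6];f=snap('scene','h2.png')
P=tf([*O,yaw],[(-112,16,u+22.4),(-112,-16,u+22.4),(0,0,u+22.4),(-165*np.cos(th),-165*np.sin(th),u+11),(0,46,u+35)])
G=px(f,P)+o[:2];D=px(f,tf(q[:3],[(0,0,12),(-93,-161.1,12),(-70,17.5,20),(-70,-17.5,20),(-126,-17.5,20)]))+o[:2]
x,y=215,190;k=6
i=cv2.resize(np.ascontiguousarray(f['image'][y:y+95,x:x+130,::-1]),None,fx=k,fy=k,interpolation=cv2.INTER_CUBIC)
for A,c in((G,(0,0,255)),(D,(255,0,0))):
    for g in A: cv2.drawMarker(i,tuple(int(t) for t in ((g+.5-[x,y])*k)),c,0,12,1)
print(G.round(1).tolist())
cv2.imwrite('pics/h2b.png',i)
```

```text
[ 448.45108732 -272.13576786   43.41930847] [5.20761453e-01 8.53702236e-01 2.07141960e-05]
bevel [ 487.20916886 -295.77833784] -0.5477426508741592 26.41930846823157
in board [1.57610797 0.07835047] 0.00014908434383364977
[[232.7, 217.3], [234.7, 226.0], [270.6, 215.5], [304.2, 258.9], [267.0, 201.1]]
```

View pics/h2b.png

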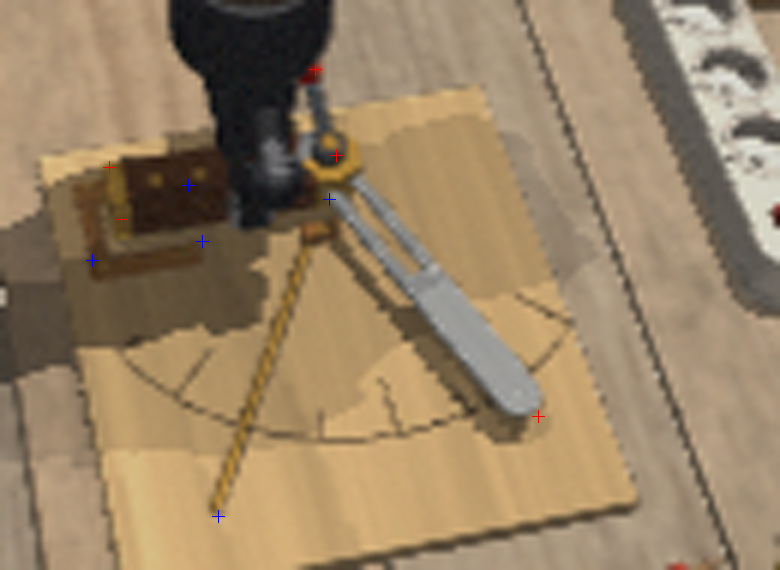

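The ring, blade tip and line end all lie within about 1 px of prediction, so the bevel is over the bed. I'll lower it into the bed and watch the force.

>>> {"api": "drive_tool", "payload": {
  "motion": [
    {"tx":0,"ty":0,"tz":-0.015,"wx":0,"wy":0,"wz":0,"claw":1},
    {"tx":0,"ty":0,"tz":-0.03,"wx":0,"wy":0,"wz":0,"claw":1},
    {"tx":0,"ty":0,"tz":-0.045,"wx":0,"wy":0,"wz":0,"claw":1},
    {"tx":0,"ty":0,"tz":-0.05,"wx":0,"wy":0,"wz":0,"claw":1},
    {"tx":0,"ty":0,"tz":-0.05,"wx":0,"wy":0,"wz":0,"claw":1},
    {"tx":0,"ty":0,"tz":-0.05,"wx":0,"wy":0,"wz":0,"claw":1}
  ]
}}

```text
clock: 7.57
tool_pos: [448.2, -272.0, 33.1]
tcp_rot: [[-0.854, 0.521, -0.0], [0.521, 0.854, 0.0], [0.0, 0.0, -1.0]]
contact_force: [-0.1, 0.8, -2.3]
width: 0.361
finger_force: 59.7
```

Free so far (only its weight shows). I'll lower the last 4 mm.

>>> {"api": "drive_tool", "payload": {
  "motion": [
    {"tx":0,"ty":0,"tz":-0.007,"wx":0,"wy":0,"wz":0,"claw":1},
    {"tx":0,"ty":0,"tz":-0.012,"wx":0,"wy":0,"wz":0,"claw":1},
    {"tx":0,"ty":0,"tz":-0.018,"wx":0,"wy":0,"wz":0,"claw":1},
    {"tx":0,"ty":0,"tz":-0.021,"wx":0,"wy":0,"wz":0,"claw":1},
    {"tx":0,"ty":0,"tz":-0.021,"wx":0,"wy":0,"wz":0,"claw":1},
    {"tx":0,"ty":0,"tz":-0.021,"wx":0,"wy":0,"wz":0,"claw":1}
  ]
}}

```text
clock: 8.07
tool_pos: [448.3, -272.1, 29.1]
tcp_rot: [[-0.854, 0.521, -0.0], [0.521, 0.854, 0.0], [0.0, 0.0, -1.0]]
contact_force: [0.1, 0.2, -3.2]
width: 0.359
finger_force: 59.9
```

>>> {"api": "drive_tool", "payload": {
  "motion": [
    {"tx":0,"ty":0,"tz":-0.003,"wx":0,"wy":0,"wz":0,"claw":1},
    {"tx":0,"ty":0,"tz":-0.007,"wx":0,"wy":0,"wz":0,"claw":1},
    {"tx":0,"ty":0,"tz":-0.01,"wx":0,"wy":0,"wz":0,"claw":1},
    {"tx":0,"ty":0,"tz":-0.01,"wx":0,"wy":0,"wz":0,"claw":1},
    {"tx":0,"ty":0,"tz":-0.01,"wx":0,"wy":0,"wz":0,"claw":1}
  ]
}}

```text
clock: 8.48
tool_pos: [448.4, -272.1, 28.9]
tcp_rot: [[-0.854, 0.521, -0.0], [0.521, 0.854, -0.0], [-0.0, -0.0, -1.0]]
contact_force: [-5.2, 2.9, 17.8]
width: 0.362
finger_force: 62.2
```

>>> {"api": "drive_tool", "payload": {
  "motion": [
    {"tx":0,"ty":0,"tz":0.006,"wx":0,"wy":0,"wz":0,"claw":1},
    {"tx":0,"ty":0,"tz":0.007,"wx":0,"wy":0,"wz":0,"claw":1},
    {"tx":0,"ty":0,"tz":0.007,"wx":0,"wy":0,"wz":0,"claw":0.2},
    {"tx":0,"ty":0,"tz":0.007,"wx":0,"wy":0,"wz":0,"claw":0},
    {"tx":0,"ty":0,"tz":0.007,"wx":0,"wy":0,"wz":0,"claw":-0.3},
    {"tx":0,"ty":0,"tz":0.007,"wx":0,"wy":0,"wz":0,"claw":-0.6},
    {"tx":0,"ty":0,"tz":0.007,"wx":0,"wy":0,"wz":0,"claw":-1},
    {"tx":0,"ty":0,"tz":0.007,"wx":0,"wy":0,"wz":0,"claw":-1},
    {"tx":0,"ty":0,"tz":0.007,"wx":0,"wy":0,"wz":0,"claw":-1},
    {"tx":0,"ty":0,"tz":0.007,"wx":0,"wy":0,"wz":0,"claw":-1}
  ]
}}

```text
clock: 9.32
tool_pos: [448.4, -272.1, 28.5]
tcp_rot: [[-0.854, 0.521, -0.0], [0.521, 0.854, 0.0], [0.0, 0.0, -1.0]]
contact_force: [-0.1, 0.3, -1.0]
width: 0.997
finger_force: 0.0
```

>>> {"api": "drive_tool", "payload": {
  "motion": [
    {"tx":0,"ty":0,"tz":0.1,"wx":0,"wy":0,"wz":0,"claw":-1},
    {"tx":0,"ty":0,"tz":0.3,"wx":0,"wy":0,"wz":0,"claw":-1},
    {"tx":0,"ty":0,"tz":0.5,"wx":0,"wy":0,"wz":0,"claw":-1},
    {"tx":0,"ty":0,"tz":0.7,"wx":0,"wy":0,"wz":0,"claw":-1},
    {"tx":-0.4,"ty":0.6,"tz":0.8,"wx":0,"wy":0,"wz":0,"claw":-1},
    {"tx":-0.4,"ty":1.0,"tz":0.8,"wx":0,"wy":0,"wz":0,"claw":-1},
    {"tx":-0.2,"ty":1.0,"tz":0.8,"wx":0,"wy":0,"wz":0,"claw":-1},
    {"tx":0,"ty":1.0,"tz":0.8,"wx":0,"wy":0,"wz":0,"claw":-1},
    {"tx":0,"ty":1.0,"tz":0.8,"wx":0,"wy":0,"wz":0,"claw":-1},
    {"tx":0,"ty":1.0,"tz":0.8,"wx":0,"wy":0,"wz":0,"claw":-1}
  ]
}}

```text
clock: 10.15
tool_pos: [451.0, -65.5, 189.9]
tcp_rot: [[-0.858, 0.514, 0.004], [0.514, 0.858, 0.002], [-0.003, 0.004, -1.0]]
contact_force: [0.5, -0.3, 0.3]
width: 0.997
finger_force: 0.0
```

```bash
cat > look.py <<'E'
from fit import *
import sys
n=sys.argv[1]
W=np.zeros((480,800,3),np.uint8);k=4
for c,(x,y),xx in(('scene',(218,188),0),('top',(235,160),400)):
    f=snap(c,f'{n}_{c}.png');i=np.ascontiguousarray(f['image'][y:y+115,x:x+100,::-1])
    i=cv2.resize(i,None,fx=k,fy=k,interpolation=cv2.INTER_CUBIC);W[:460,xx:xx+400]=i
cv2.imwrite(f'pics/{n}.png',W)
E
python3 look.py p1
```

```text
(no output)
```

View pics/p1.png

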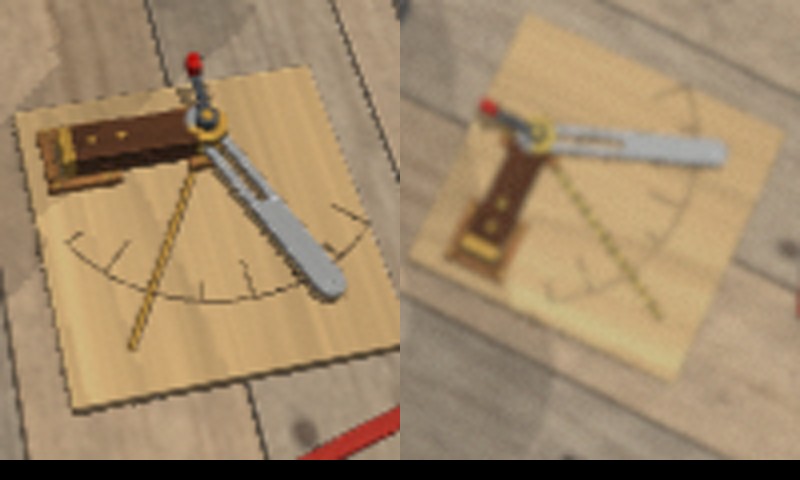

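The bevel lies in the bed with the lever open. The blade tip is at about (335,290) in the scene crop and (725,150) in the top crop. Next I'll compute the blade angle and the arc.

Run:
```python
from fit import *
s=read_state();print(s['q'].round(2),s['tool_pos'])
q=np.load('fit.npy');o=q[8:]
a=snap('scene');b=snap('top')
S=[(301.9,260),(269.6,218.2),(266.5,203.7)];T=[(316,197.6),(269,193.8),(257,186.6)]
def P(v): 
    th,l=v[3],v[4]
    return tf(v,[(-165*np.cos(th),-165*np.sin(th),23),(0,0,34.4),(-46*np.sin(l),46*np.cos(l),47)])
def res(v,pr=True):
    r=np.r_[(px(a,P(v))+o[:2]-S).ravel(),(px(b,P(v))+o[2:]-T).ravel()]
    return np.r_[r,(v[:2]-[487.2,-295.7])/3,(v[2]+.548)/.01]
r=least_squares(res,[487.2,-295.7,-.548,1.9,.05],x_scale=[1,1,.01,.01,.1]);v=r.x
print(v.round(3),res(v)[:-3].reshape(-1,2).round(1).tolist(),'in board',R2(-q[2])@(v[:2]-q[:2]))
c=np.array([487.2,-295.7])
for th in [v[3],1.75,1.6,1.45,1.3,1.15,1.047]:
    g=q[2]+np.pi+th;print(round(th,3),(c+110*np.array([np.cos(g),np.sin(g)])).round(1), 'ty', round((g+np.pi/2)%(2*np.pi)-2*np.pi,3))
```

```text
[ 0.36  0.21 -0.29  2.08  0.08  0.85  1.05] [449.62498228 -69.10077978 189.08542509]
[ 4.86183e+02 -2.93623e+02 -5.48000e-01  1.92900e+00 -4.20000e-02] [[1.2, 1.0], [-0.1, -0.1], [0.2, 0.1], [0.3, 0.6], [-0.7, -0.4], [-0.7, -0.2]] in board [-0.42285377  1.38366194]
1.929 [ 466.5 -403.7] ty -0.189
1.75 [ 447.6 -398.3] ty -0.369
1.6 [ 432.7 -391.2] ty -0.519
1.45 [ 419. -382.] ty -0.669
1.3 [ 406.9 -370.8] ty -0.819
1.15 [ 396.5 -358. ] ty -0.969
1.047 [ 390.6 -348.4] ty -1.072
```

>>> {"api": "drive_tool", "payload": {
  "motion": [
    {"tx":0,"ty":-0.83,"tz":0,"wx":0,"wy":0,"wz":-0.404,"claw":-0.2},
    {"tx":0,"ty":-0.83,"tz":0,"wx":0,"wy":0,"wz":-0.404,"claw":-0.2},
    {"tx":0,"ty":-0.83,"tz":0,"wx":0,"wy":0,"wz":-0.404,"claw":-0.2},
    {"tx":0,"ty":-0.83,"tz":0,"wx":0,"wy":0,"wz":-0.404,"claw":-0.2},
    {"tx":0,"ty":-0.83,"tz":0,"wx":0,"wy":0,"wz":-0.404,"claw":-0.2},
    {"tx":0,"ty":-0.83,"tz":0,"wx":0,"wy":0,"wz":-0.404,"claw":-0.2}
  ]
}}

```text
clock: 10.85
tool_pos: [445.9, -243.2, 188.0]
tcp_rot: [[-0.393, 0.92, -0.002], [0.92, 0.393, -0.001], [-0.0, -0.002, -1.0]]
contact_force: [-0.3, 0.7, -0.6]
width: 0.598
finger_force: 0.0
```

>>> {"api": "drive_tool", "payload": {
  "motion": [
    {"tx":0.09,"ty":-0.828,"tz":0,"wx":0,"wy":0,"wz":-0.404,"claw":-0.2},
    {"tx":0.09,"ty":-0.828,"tz":0,"wx":0,"wy":0,"wz":-0.404,"claw":-0.2},
    {"tx":0.09,"ty":-0.828,"tz":0,"wx":0,"wy":0,"wz":-0.404,"claw":-0.2},
    {"tx":0.09,"ty":-0.828,"tz":0,"wx":0,"wy":0,"wz":-0.404,"claw":-0.2},
    {"tx":0.09,"ty":-0.828,"tz":-0.2,"wx":0,"wy":0,"wz":-0.404,"claw":-0.2},
    {"tx":0.09,"ty":-0.828,"tz":-0.4,"wx":0,"wy":0,"wz":-0.404,"claw":-0.2},
    {"tx":0.09,"ty":-0.828,"tz":-0.57,"wx":0,"wy":0,"wz":-0.404,"claw":-0.2},
    {"tx":0.09,"ty":-0.828,"tz":-0.57,"wx":0,"wy":0,"wz":-0.404,"claw":-0.2},
    {"tx":0.09,"ty":-0.828,"tz":-0.57,"wx":0,"wy":0,"wz":-0.404,"claw":-0.2}
  ]
}}

```text
clock: 11.6
tool_pos: [464.2, -402.0, 72.4]
tcp_rot: [[0.186, 0.983, -0.005], [0.983, -0.186, 0.004], [0.003, -0.005, -1.0]]
contact_force: [-0.2, -1.0, 1.0]
width: 0.6
finger_force: 0.0
```

>>> {"api": "drive_tool", "payload": {
  "motion": [
    {"tx":0,"ty":0,"tz":-0.06,"wx":0,"wy":0,"wz":0,"claw":-0.2},
    {"tx":0,"ty":0,"tz":-0.12,"wx":0,"wy":0,"wz":0,"claw":-0.2},
    {"tx":0,"ty":0,"tz":-0.17,"wx":0,"wy":0,"wz":0,"claw":-0.2},
    {"tx":0,"ty":0,"tz":-0.2,"wx":0,"wy":0,"wz":0,"claw":-0.2},
    {"tx":0,"ty":0,"tz":-0.215,"wx":0,"wy":0,"wz":0,"claw":-0.2},
    {"tx":0,"ty":0,"tz":-0.215,"wx":0,"wy":0,"wz":0,"claw":-0.2},
    {"tx":0,"ty":0,"tz":-0.215,"wx":0,"wy":0,"wz":0,"claw":-0.2}
  ],
  "newtons": 20
}}

```text
clock: 12.18
tool_pos: [466.5, -403.8, 31.7]
tcp_rot: [[0.188, 0.982, 0.0], [0.982, -0.188, -0.0], [-0.0, 0.0, -1.0]]
contact_force: [-0.1, 0.5, 0.1]
width: 0.602
finger_force: 0.0
```

>>> {"api": "drive_tool", "payload": {
  "motion": [
    {"tx":0,"ty":0,"tz":0,"wx":0,"wy":0,"wz":0,"claw":0},
    {"tx":0,"ty":0,"tz":0,"wx":0,"wy":0,"wz":0,"claw":0.2},
    {"tx":0,"ty":0,"tz":0,"wx":0,"wy":0,"wz":0,"claw":0.4},
    {"tx":0,"ty":0,"tz":0,"wx":0,"wy":0,"wz":0,"claw":0.6},
    {"tx":0,"ty":0,"tz":0,"wx":0,"wy":0,"wz":0,"claw":0.6},
    {"tx":0,"ty":0,"tz":0,"wx":0,"wy":0,"wz":0,"claw":0.6},
    {"tx":0,"ty":0,"tz":0,"wx":0,"wy":0,"wz":0,"claw":0.6}
  ]
}}

```text
clock: 12.77
tool_pos: [466.4, -403.9, 31.7]
tcp_rot: [[0.188, 0.982, 0.0], [0.982, -0.188, -0.0], [-0.0, 0.0, -1.0]]
contact_force: [-0.5, 0.5, 0.4]
width: 0.25
finger_force: 21.7
```

>>> {"api": "drive_tool", "payload": {
  "motion": [
    {"tx":-0.023,"ty":0.005,"tz":0,"wx":0,"wy":0,"wz":-0.029,"claw":0.6},
    {"tx":-0.047,"ty":0.011,"tz":0,"wx":0,"wy":0,"wz":-0.059,"claw":0.6},
    {"tx":-0.07,"ty":0.019,"tz":0,"wx":0,"wy":0,"wz":-0.088,"claw":0.6},
    {"tx":-0.093,"ty":0.027,"tz":0,"wx":0,"wy":0,"wz":-0.118,"claw":0.6},
    {"tx":-0.116,"ty":0.036,"tz":0,"wx":0,"wy":0,"wz":-0.147,"claw":0.6},
    {"tx":-0.138,"ty":0.046,"tz":0,"wx":0,"wy":0,"wz":-0.176,"claw":0.6},
    {"tx":-0.159,"ty":0.057,"tz":0,"wx":0,"wy":0,"wz":-0.206,"claw":0.6},
    {"tx":-0.18,"ty":0.069,"tz":0,"wx":0,"wy":0,"wz":-0.235,"claw":0.6},
    {"tx":-0.201,"ty":0.082,"tz":0,"wx":0,"wy":0,"wz":-0.265,"claw":0.6},
    {"tx":-0.221,"ty":0.096,"tz":0,"wx":0,"wy":0,"wz":-0.294,"claw":0.6},
    {"tx":-0.24,"ty":0.111,"tz":0,"wx":0,"wy":0,"wz":-0.323,"claw":0.6},
    {"tx":-0.258,"ty":0.126,"tz":0,"wx":0,"wy":0,"wz":-0.353,"claw":0.6},
    {"tx":-0.276,"ty":0.143,"tz":0,"wx":0,"wy":0,"wz":-0.382,"claw":0.6},
    {"tx":-0.293,"ty":0.16,"tz":0,"wx":0,"wy":0,"wz":-0.412,"claw":0.6},
    {"tx":-0.31,"ty":0.178,"tz":0,"wx":0,"wy":0,"wz":-0.441,"claw":0.6},
    {"tx":-0.325,"ty":0.196,"tz":0,"wx":0,"wy":0,"wz":-0.47,"claw":0.6},
    {"tx":-0.34,"ty":0.215,"tz":0,"wx":0,"wy":0,"wz":-0.5,"claw":0.6},
    {"tx":-0.354,"ty":0.235,"tz":0,"wx":0,"wy":0,"wz":-0.529,"claw":0.6},
    {"tx":-0.367,"ty":0.256,"tz":0,"wx":0,"wy":0,"wz":-0.559,"claw":0.6},
    {"tx":-0.379,"ty":0.277,"tz":0,"wx":0,"wy":0,"wz":-0.588,"claw":0.6}
  ]
}}

```text
clock: 14.43
tool_pos: [389.9, -348.7, 31.6]
tcp_rot: [[0.879, 0.477, -0.0], [0.477, -0.879, -0.001], [-0.001, 0.0, -1.0]]
contact_force: [-1.0, -0.7, 1.0]
width: 0.252
finger_force: 21.8
```

>>> {"api": "drive_tool", "payload": {
  "motion": [
    {"tx":0,"ty":0,"tz":0,"wx":0,"wy":0,"wz":0,"claw":0.6},
    {"tx":0,"ty":0,"tz":0,"wx":0,"wy":0,"wz":0,"claw":0.6},
    {"tx":0,"ty":0,"tz":0,"wx":0,"wy":0,"wz":0,"claw":0.6},
    {"tx":0,"ty":0,"tz":0,"wx":0,"wy":0,"wz":0,"claw":0.6}
  ]
}}

```text
clock: 14.77
tool_pos: [390.6, -348.2, 31.5]
tcp_rot: [[0.877, 0.48, -0.0], [0.48, -0.877, 0.0], [0.0, -0.0, -1.0]]
contact_force: [-0.5, 0.2, 1.2]
width: 0.253
finger_force: 21.8
```

>>> {"api": "drive_tool", "payload": {
  "motion": [
    {"tx":0,"ty":0,"tz":0,"wx":0,"wy":0,"wz":0,"claw":0.4},
    {"tx":0,"ty":0,"tz":0,"wx":0,"wy":0,"wz":0,"claw":0.2},
    {"tx":0,"ty":0,"tz":0,"wx":0,"wy":0,"wz":0,"claw":0},
    {"tx":0,"ty":0,"tz":0,"wx":0,"wy":0,"wz":0,"claw":-0.2},
    {"tx":0,"ty":0,"tz":0,"wx":0,"wy":0,"wz":0,"claw":-0.2},
    {"tx":0,"ty":0,"tz":0.1,"wx":0,"wy":0,"wz":0,"claw":-0.2},
    {"tx":0,"ty":0,"tz":0.3,"wx":0,"wy":0,"wz":0,"claw":-0.2},
    {"tx":0,"ty":0,"tz":0.5,"wx":0,"wy":0,"wz":0,"claw":-0.2},
    {"tx":0,"ty":0,"tz":0.6,"wx":0,"wy":0,"wz":0,"claw":-0.2},
    {"tx":0,"ty":0,"tz":0.6,"wx":0,"wy":0,"wz":0,"claw":-0.2}
  ]
}}

```text
clock: 15.6
tool_pos: [393.3, -350.8, 156.6]
tcp_rot: [[0.878, 0.479, 0.008], [0.479, -0.878, -0.005], [0.004, 0.008, -1.0]]
contact_force: [0.1, 0.1, -0.1]
width: 0.603
finger_force: 0.0
```

>>> {"api": "drive_tool", "payload": {
  "motion": [
    {"tx":0.2,"ty":1,"tz":0,"wx":0,"wy":0,"wz":0.3,"claw":-0.2},
    {"tx":0.2,"ty":1,"tz":0,"wx":0,"wy":0,"wz":0.3,"claw":-0.2},
    {"tx":0.2,"ty":1,"tz":0,"wx":0,"wy":0,"wz":0.3,"claw":-0.2},
    {"tx":0.2,"ty":1,"tz":0,"wx":0,"wy":0,"wz":0.3,"claw":-0.2},
    {"tx":0.2,"ty":1,"tz":0,"wx":0,"wy":0,"wz":0.3,"claw":-0.2},
    {"tx":0.2,"ty":1,"tz":0,"wx":0,"wy":0,"wz":0.3,"claw":-0.2},
    {"tx":0.2,"ty":1,"tz":0,"wx":0,"wy":0,"wz":0.3,"claw":-0.2},
    {"tx":0.2,"ty":1,"tz":0,"wx":0,"wy":0,"wz":0.3,"claw":-0.2}
  ]
}}

```text
clock: 16.27
tool_pos: [430.2, -148.6, 151.1]
tcp_rot: [[0.582, 0.814, -0.001], [0.814, -0.582, -0.0], [-0.001, -0.0, -1.0]]
contact_force: [-0.8, 0.2, 1.0]
width: 0.601
finger_force: 0.0
```

```bash
python3 look.py p2; python3 -c "
from h import *
s=read_state();print(s['q'].round(2),s['tool_pos'])"
```

```text
[ 0.09  0.26  0.21  2.13 -0.08  0.76 -0.27] [ 430.02542384 -149.83874239  151.22326605]
```

View pics/p2.png

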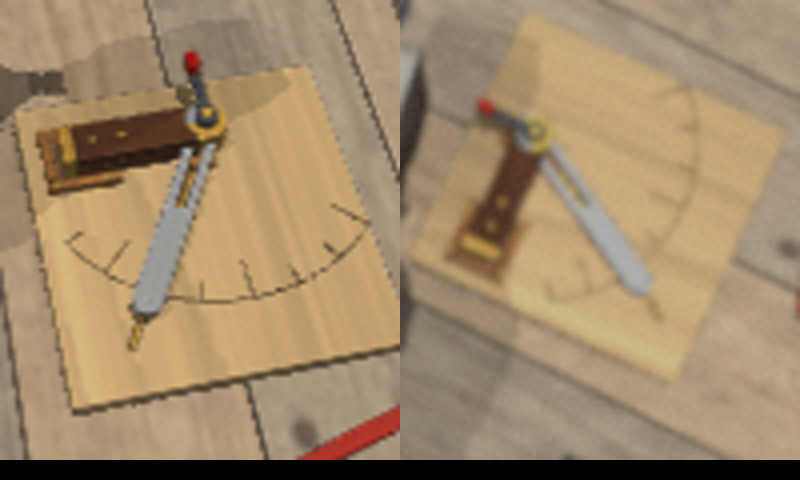

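Both views show the blade on the brass line, with the line visible through the slot and beyond the tip (scene 149,305; top 640,287). The lever is still open (scene 192,62; top 485,107). Next I'll straddle the red tip.

>>> {"api": "drive_tool", "payload": {
  "motion": [
    {"tx":0.394,"ty":-0.534,"tz":0,"wx":0,"wy":0,"wz":0.076,"claw":0},
    {"tx":0.394,"ty":-0.534,"tz":0,"wx":0,"wy":0,"wz":0.076,"claw":0},
    {"tx":0.394,"ty":-0.534,"tz":0,"wx":0,"wy":0,"wz":0.076,"claw":0},
    {"tx":0.394,"ty":-0.534,"tz":0,"wx":0,"wy":0,"wz":0.076,"claw":0},
    {"tx":0.394,"ty":-0.534,"tz":-0.1,"wx":0,"wy":0,"wz":0.076,"claw":0},
    {"tx":0.394,"ty":-0.534,"tz":-0.2,"wx":0,"wy":0,"wz":0.076,"claw":0},
    {"tx":0.394,"ty":-0.534,"tz":-0.3,"wx":0,"wy":0,"wz":0.076,"claw":0},
    {"tx":0.394,"ty":-0.534,"tz":-0.36,"wx":0,"wy":0,"wz":0.076,"claw":0},
    {"tx":0.394,"ty":-0.534,"tz":-0.42,"wx":0,"wy":0,"wz":0.076,"claw":0},
    {"tx":0.394,"ty":-0.534,"tz":-0.46,"wx":0,"wy":0,"wz":0.076,"claw":0},
    {"tx":0.394,"ty":-0.534,"tz":-0.488,"wx":0,"wy":0,"wz":0.076,"claw":0},
    {"tx":0.394,"ty":-0.534,"tz":-0.488,"wx":0,"wy":0,"wz":0.076,"claw":0},
    {"tx":0.394,"ty":-0.534,"tz":-0.488,"wx":0,"wy":0,"wz":0.076,"claw":0}
  ]
}}

```text
clock: 17.45
tool_pos: [509.6, -255.3, 54.2]
tcp_rot: [[0.485, 0.874, 0.0], [0.874, -0.485, -0.0], [0.0, 0.0, -1.0]]
contact_force: [0.1, 0.2, 0.7]
width: 0.502
finger_force: 0.0
```

>>> {"api": "drive_tool", "payload": {
  "motion": [
    {"tx":0,"ty":0,"tz":0,"wx":0,"wy":0,"wz":0,"claw":0.2},
    {"tx":0,"ty":0,"tz":0,"wx":0,"wy":0,"wz":0,"claw":0.4},
    {"tx":0,"ty":0,"tz":0,"wx":0,"wy":0,"wz":0,"claw":0.5},
    {"tx":0,"ty":0,"tz":0,"wx":0,"wy":0,"wz":0,"claw":0.55},
    {"tx":0,"ty":0,"tz":0,"wx":0,"wy":0,"wz":0,"claw":0.6},
    {"tx":0,"ty":0,"tz":0,"wx":0,"wy":0,"wz":0,"claw":0.6},
    {"tx":0,"ty":0,"tz":0,"wx":0,"wy":0,"wz":0,"claw":0.6}
  ]
}}

```text
clock: 18.03
tool_pos: [509.4, -255.1, 54.0]
tcp_rot: [[0.485, 0.874, 0.0], [0.874, -0.485, -0.0], [0.0, 0.0, -1.0]]
contact_force: [-0.7, -0.4, -0.3]
width: 0.197
finger_force: 0.0
```

>>> {"api": "drive_tool", "payload": {
  "motion": [
    {"tx":0,"ty":0,"tz":0,"wx":0,"wy":0,"wz":0,"claw":0.8},
    {"tx":0,"ty":0,"tz":0,"wx":0,"wy":0,"wz":0,"claw":0.85},
    {"tx":0,"ty":0,"tz":0,"wx":0,"wy":0,"wz":0,"claw":0.85},
    {"tx":0,"ty":0,"tz":0,"wx":0,"wy":0,"wz":0,"claw":0.85}
  ]
}}

```text
clock: 18.37
tool_pos: [509.4, -255.1, 54.0]
tcp_rot: [[0.485, 0.874, 0.0], [0.874, -0.485, 0.0], [0.0, 0.0, -1.0]]
contact_force: [0.1, 1.1, 1.8]
width: 0.125
finger_force: 23.3
```

>>> {"api": "drive_tool", "payload": {
  "motion": [
    {"tx":0,"ty":0,"tz":0,"wx":0,"wy":0,"wz":0,"claw":0.68},
    {"tx":0,"ty":0,"tz":0,"wx":0,"wy":0,"wz":0,"claw":0.68},
    {"tx":0,"ty":0,"tz":0,"wx":0,"wy":0,"wz":0,"claw":0.68}
  ]
}}

```text
clock: 18.62
tool_pos: [509.3, -255.1, 53.8]
tcp_rot: [[0.485, 0.874, -0.0], [0.874, -0.485, -0.0], [-0.0, -0.0, -1.0]]
contact_force: [-0.5, 0.6, -0.5]
width: 0.159
finger_force: 0.0
```

The pinch stopped at 11 mm, so the red tip is between the pads. I'll swing it over.

>>> {"api": "drive_tool", "payload": {
  "motion": [
    {"tx":-0.01,"ty":0.005,"tz":0,"wx":0,"wy":0,"wz":0.032,"claw":0.68},
    {"tx":-0.02,"ty":0.01,"tz":0,"wx":0,"wy":0,"wz":0.065,"claw":0.68},
    {"tx":-0.03,"ty":0.014,"tz":0,"wx":0,"wy":0,"wz":0.098,"claw":0.68},
    {"tx":-0.041,"ty":0.018,"tz":0,"wx":0,"wy":0,"wz":0.13,"claw":0.68},
    {"tx":-0.052,"ty":0.021,"tz":0,"wx":0,"wy":0,"wz":0.162,"claw":0.68},
    {"tx":-0.063,"ty":0.024,"tz":0,"wx":0,"wy":0,"wz":0.195,"claw":0.68},
    {"tx":-0.074,"ty":0.026,"tz":0,"wx":0,"wy":0,"wz":0.228,"claw":0.68},
    {"tx":-0.085,"ty":0.027,"tz":0,"wx":0,"wy":0,"wz":0.26,"claw":0.68},
    {"tx":-0.096,"ty":0.028,"tz":0,"wx":0,"wy":0,"wz":0.292,"claw":0.68},
    {"tx":-0.107,"ty":0.029,"tz":0,"wx":0,"wy":0,"wz":0.325,"claw":0.68},
    {"tx":-0.118,"ty":0.029,"tz":0,"wx":0,"wy":0,"wz":0.358,"claw":0.68},
    {"tx":-0.13,"ty":0.028,"tz":0,"wx":0,"wy":0,"wz":0.39,"claw":0.68},
    {"tx":-0.141,"ty":0.027,"tz":0,"wx":0,"wy":0,"wz":0.422,"claw":0.68},
    {"tx":-0.152,"ty":0.026,"tz":0,"wx":0,"wy":0,"wz":0.455,"claw":0.68},
    {"tx":-0.163,"ty":0.024,"tz":0,"wx":0,"wy":0,"wz":0.488,"claw":0.68},
    {"tx":-0.174,"ty":0.021,"tz":0,"wx":0,"wy":0,"wz":0.52,"claw":0.68}
  ]
}}

```text
clock: 19.95
tool_pos: [475.9, -250.5, 54.4]
tcp_rot: [[-0.273, 0.962, 0.002], [0.962, 0.273, 0.0], [-0.001, 0.002, -1.0]]
contact_force: [2.3, 0.8, 1.0]
width: 0.162
finger_force: 1.1
```

>>> {"api": "drive_tool", "payload": {
  "motion": [
    {"tx":-0.01,"ty":-0.003,"tz":0,"wx":0,"wy":0,"wz":0.032,"claw":0.68},
    {"tx":-0.021,"ty":-0.007,"tz":0,"wx":0,"wy":0,"wz":0.065,"claw":0.68},
    {"tx":-0.031,"ty":-0.011,"tz":0,"wx":0,"wy":0,"wz":0.098,"claw":0.68},
    {"tx":-0.042,"ty":-0.016,"tz":0,"wx":0,"wy":0,"wz":0.13,"claw":0.68},
    {"tx":-0.052,"ty":-0.021,"tz":0,"wx":0,"wy":0,"wz":0.162,"claw":0.68},
    {"tx":-0.061,"ty":-0.027,"tz":0,"wx":0,"wy":0,"wz":0.195,"claw":0.68},
    {"tx":-0.071,"ty":-0.033,"tz":0,"wx":0,"wy":0,"wz":0.228,"claw":0.68},
    {"tx":-0.08,"ty":-0.04,"tz":0,"wx":0,"wy":0,"wz":0.26,"claw":0.68},
    {"tx":-0.088,"ty":-0.047,"tz":0,"wx":0,"wy":0,"wz":0.292,"claw":0.68},
    {"tx":-0.096,"ty":-0.055,"tz":0,"wx":0,"wy":0,"wz":0.325,"claw":0.68},
    {"tx":-0.104,"ty":-0.063,"tz":0,"wx":0,"wy":0,"wz":0.358,"claw":0.68},
    {"tx":-0.112,"ty":-0.071,"tz":0,"wx":0,"wy":0,"wz":0.39,"claw":0.68},
    {"tx":-0.119,"ty":-0.08,"tz":0,"wx":0,"wy":0,"wz":0.422,"claw":0.68},
    {"tx":-0.126,"ty":-0.089,"tz":0,"wx":0,"wy":0,"wz":0.455,"claw":0.68},
    {"tx":-0.132,"ty":-0.098,"tz":0,"wx":0,"wy":0,"wz":0.488,"claw":0.68},
    {"tx":-0.138,"ty":-0.108,"tz":0,"wx":0,"wy":0,"wz":0.52,"claw":0.68},
    {"tx":-0.138,"ty":-0.108,"tz":0,"wx":0,"wy":0,"wz":0.52,"claw":0.68},
    {"tx":-0.138,"ty":-0.108,"tz":0,"wx":0,"wy":0,"wz":0.52,"claw":0.68},
    {"tx":-0.138,"ty":-0.108,"tz":0,"wx":0,"wy":0,"wz":0.52,"claw":0.68}
  ]
}}

```text
clock: 21.53
tool_pos: [446.9, -272.5, 53.9]
tcp_rot: [[-0.868, 0.496, -0.0], [0.496, 0.868, 0.0], [0.0, 0.0, -1.0]]
contact_force: [1.3, -1.1, 0.9]
width: 0.159
finger_force: 0.0
```

>>> {"api": "drive_tool", "payload": {
  "motion": [
    {"tx":0,"ty":0,"tz":0,"wx":0,"wy":0,"wz":0,"claw":0.4},
    {"tx":0,"ty":0,"tz":0,"wx":0,"wy":0,"wz":0,"claw":0.2},
    {"tx":0,"ty":0,"tz":0,"wx":0,"wy":0,"wz":0,"claw":0.2},
    {"tx":0,"ty":0,"tz":0.1,"wx":0,"wy":0,"wz":0,"claw":0.2},
    {"tx":0,"ty":0,"tz":0.3,"wx":0,"wy":0,"wz":0,"claw":0.2},
    {"tx":0,"ty":0,"tz":0.5,"wx":0,"wy":0,"wz":0,"claw":0.2},
    {"tx":0,"ty":0,"tz":0.6,"wx":0,"wy":0,"wz":0,"claw":0.2},
    {"tx":0,"ty":0.5,"tz":0.6,"wx":0,"wy":0,"wz":0,"claw":0.2},
    {"tx":0,"ty":1,"tz":0.6,"wx":0,"wy":0,"wz":0,"claw":0.2},
    {"tx":0,"ty":1,"tz":0.6,"wx":0,"wy":0,"wz":0,"claw":0.2},
    {"tx":0,"ty":1,"tz":0.6,"wx":0,"wy":0,"wz":0,"claw":0.2},
    {"tx":0,"ty":1,"tz":0.6,"wx":0,"wy":0,"wz":0,"claw":0.2},
    {"tx":0,"ty":1,"tz":0.6,"wx":0,"wy":0,"wz":0,"claw":0.2}
  ]
}}

```text
clock: 22.62
tool_pos: [446.9, -64.9, 174.3]
tcp_rot: [[-0.874, 0.486, 0.001], [0.486, 0.874, 0.003], [0.001, 0.003, -1.0]]
contact_force: [0.5, 0.5, -0.4]
width: 0.401
finger_force: 0.0
```

```bash
python3 look.py p3
```

```text
(no output)
```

View pics/p3.png

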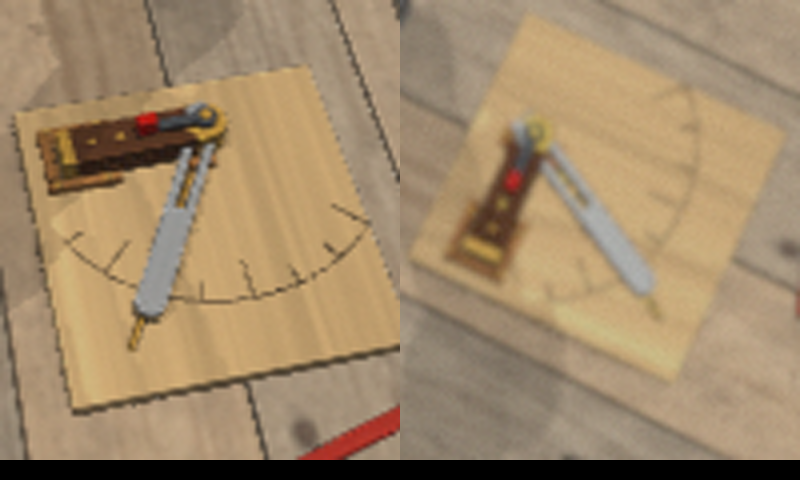

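The lever lies along the stock (red tip scene 147,123; top 513,181) and the blade is still on the line (tip scene 149,308). Quick numeric check of the angles next.

Run:
```python
from fit import *
q=np.load('fit.npy');o=q[8:]
a=snap('scene');b=snap('top')
c=np.array([487.2,-295.7])
for l in(1.2,1.3,1.4,1.5,1.58):
    P=tf([*c,-.548],[(-46*np.sin(l),46*np.cos(l),45)]);print(l,(px(a,P)+o[:2])[0].round(1),(px(b,P)+o[2:])[0].round(1))
print('obs lever (254.8,218.8) (263.3,205.3)')
for t in(.99,1.047,1.1):
    P=tf([*c,-.548],[(-160*np.cos(t),-160*np.sin(t),23)]);print(t,(px(a,P)+o[:2])[0].round(1),(px(b,P)+o[2:])[0].round(1))
print('obs blade ~160 (255.2,264.5) (295.6,231.5)')
```

```text
1.2 [255.3 214.2] [259.  201.7]
1.3 [255.2 215.4] [260.  202.7]
1.4 [255.2 216.6] [261.1 203.5]
1.5 [255.3 217.9] [262.3 204.3]
1.58 [255.5 218.8] [263.2 204.8]
obs lever (254.8,218.8) (263.3,205.3)
0.99 [251.3 264.3] [293.6 233.8]
1.047 [254.4 265.3] [295.9 232.3]
1.1 [257.3 266.1] [297.9 230.9]
obs blade ~160 (255.2,264.5) (295.6,231.5)
```

The lever is at about 1.58 and the blade at about 1.05, both on target, so I'm handing in.

```bash
python3 -c "
from rig import *
print(sign_off())"
```

```text
the job is handed in; nothing more can be done
None
```

The bevel is handed in: it lies in the bed with its blade on the 60° brass line (about 1.05 rad) and the lock lever in its notch (about 1.58 rad), both read from the last camera pictures; the judge's result was not shown.

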